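# Vortex a tall capped tube and stand it in the beaker

### The job

Mix the tall capped tube from the rack on the touch-operated vortex mixer: hold it upright, press its pointed foot down into the mixer's rubber cup until the cup is fully down, and keep hold of it and keep it fully down for at least two seconds. Then lower the tube gently, foot first, to the floor of the empty steel beaker and leave it standing there, with the beaker upright on the bench. Leave the two short tubes in their wells and do not disturb the tip box or the glove box.

Things in the scene. Friction and masses are not known exactly. Their poses are not given: they have to be found in the camera images.
- tube: The tube to mix, the only tall one in the rack: milky-white conical tube, sealed, 115 mm tall, 40 to 75 g. Body 29 mm diameter, the lowest 15 mm tapering to a flat 8 mm foot; ribbed dark-blue cap, 35 mm diameter, from 100 to 115 mm. Origin: centre of the foot; z up the axis to the cap. Starts upright (lean under 4 degrees), foot on a well's floor 5 mm above the bench, top 120 mm above the bench.
- rack: Milky-white tube rack, fixed, 96 (x) by 140 (y) by 55 mm high. 2 by 3 wells at x = -22, 22 and y = -44, 0, 44 mm of its frame, each 33 mm wide, 50 mm deep (floor 5 mm above the bench). The three tubes stand at (-22,-44), (22,0) and (-22,44), in an order that varies; the other wells are empty. Origin: centre of the underside; z up.
- short_tube1: Short tube to be left in the rack: same make, diameter and cap as the tall one, but only 80 mm tall. Origin: centre of its foot; z up to the cap.
- short_tube2: The second short tube, same as short_tube1.
- mixer: Personal vortex mixer, light grey, fixed to the bench; a round black rubber cup on its top takes the foot of a tube. Housing 152 (x) by 112 (y) mm, from x = -96 to 56 mm of its frame, 81 mm high; sloping black panel with knob and switch on its -x side. Origin: on the bench directly below the axis of the cup; z up.
- mixer_cup (a joint): Travel of the rubber cup straight down against its spring, in m: 0 up (at rest), 0.008 fully down on its stop (anything beyond 0.0068 counts as fully down). The spring starts to give at about 4 N and needs about 10 N to reach the stop; it pushes the cup back up when let go.
- cup_seat (a point): Centre of the floor inside the rubber cup, where the tube's foot is pressed: 101 mm above the bench with the cup up, moving down with the cup. The floor is about 35 mm wide; the cup's rim is 20 mm above it, 52 mm across outside and about 42 mm inside. z up.
- beaker: Empty stainless-steel beaker standing loose on the bench, 50 mm outer diameter, 76 mm tall, wall 2.5 mm, inside 45 mm wide, about 110 g. A small spout on the rim. The tube is free to lean in it by up to about 20 degrees. Origin: centre of the underside; z up.
- beaker_in (a point): Centre of the beaker's inner floor, 3 mm above its underside; z up to the mouth, which is 73 mm above it.
- tip_box: Bystander: grey pipette-tip box with black deck, 84 by 120 by 66 mm tall, loose on the bench beyond the work. Origin: centre of the underside.
- glove_box: Bystander: blue carton of gloves, 120 by 230 by 71 mm tall, loose on the bench beyond the work. Origin: centre of the underside.
Not all that is in view belongs to the job. Leave any green or orange look-alike of the short_tube1 alone. Leave any orange look-alike of the short_tube2 alone.

How it is judged:
By the outcome, as a careful person would: the job done as asked, in the order asked, and still so for the second after the job is handed in, with the robot touching nothing.
It also fails if it takes over 58 s, if anything falls off the work surface, if the arm or the gripper's body presses on something with over 40 N, if the wrist force passes 120 N, or if a joint passes its speed limit or range.

### The arm

A 6-joint arm with a two-finger parallel gripper is mounted at the origin on the work surface. World frame = base frame: x ahead of the robot, y to its left, z up, the work surface at z = 0. Lengths are in mm, angles in rad, forces in N, time in s.
With the tool pointing down it reaches from about 250 to 775 mm from the base axis. Payload 4 kg.
Tool frame: the origin (TCP) lies at the centre of the arm's flange, where the gripper is bolted on; the fingertips stand ahead of it and the grasp point (between the pads) lies 180 mm ahead of it (finger_overhang is the z of the fingertips in the tool frame, in mm); z points along the fingers, y is the line along which they close (so a half turn about z gives the same grasp; the last joint's range is limited). The gripper opens to 94 mm and grips with 3 to 60 N. Pads are 16 mm wide; open, the fingers measure 119 mm over their backs; the gripper's body (75 mm by 177 mm) begins 78 mm behind the grasp point.
Start: joints at [-1.381, 0.087, 1.371, -0, 1.684, -0.103], TCP at [158.742, -526.594, 404.706] pointing down, gripper open.
Joint ranges: [-3.1, 3.1], [-0.76, 2.03], [0.27, 2.55], [-1.08, 4.22], [0.17, 2.65], [-2.57, 2.57]. Speed limits (rad/s): [2.79, 2.79, 3.14, 3.14, 3.14, 3.14].

### API

Orientations are given as [roll, pitch, yaw] about the fixed x, y, z axes, in that order (R = Rz(yaw) Ry(pitch) Rx(roll)).
In Python, from cell import * gives the robot as it stands.
- The arm moves only by the tool apply_moves, never from a script. Its argument "increments" is one flat list of numbers, 5 for each row, row after row: the closure, from 0 (fully open) to 1 (shut), then the shift along the tool's x, y, z in units of 40 mm (1.0 is 40 mm), then the turn about the tool's z in units of 5 degrees (1.0 is 5 degrees). In form: [grip, tx, ty, tz, twist, grip, tx, ty, tz, twist, ...]. A call has 1 to 10 rows; each row shifts and turns the commanded pose from where the row before left it, along the tool's axes as they then stand; what a row does not reach is not made up. A row lasts 1/12 s, in which the tool goes at most 41.7 mm and 7.16 degrees, less where a joint would pass 70% of its speed; a pose out of reach is approached as far as the arm can. A call with a number of a shift or a turn outside -1 to 1 is refused whole. A call with a gripper value outside its range is refused whole. The fingers move at their own pace and stop on an object; the grip force is fixed at half the most. Time passes only in rows, so rows that do not move let the fingers close. It gives the time, the measured TCP pose, the force, the opening and the grip force at its end, in the units of the state.
- observe(): the state, without advancing time (a new reading comes with each control period).
- camera(name): name is "side" or "top"; returns a dict with "frame" (400x640x3 uint8, red, green, blue), "fx", "fy", "cx", "cy" (pixels), "distortion" ([k1, k2, p1, p2, k3] as OpenCV has them; the pictures are not rectified), "rvec" (rotation vector, rad) and "tvec" (3), from world to camera coordinates, as OpenCV has them. Camera axes: x right, y down, z forward; pixel columns grow to the right and rows downward; lengths in mm; the calibration is good to about 2 mm. A picture is of the moment at which its call begins. There is no depth.
- close_job(): hands the job in; it is judged then, once.
The state is a dict: "time_s": time; "qpos": joint angles; "qd": joint speeds; "joint_efforts": joint torques, N m; "ee_pos": TCP position; "eef_rot": TCP orientation; "force": force on the tool from outside, world axes, zero at the start; "torque": the same for the moment, N m; "grip_width": finger opening in mm; "gripper_force": force on a finger pad.
Only numpy, scipy, OpenCV 4.12 (cv2) and the standard library are available. Lean on these libraries where they do the work, as an engineer would, in place of code of your own. Each camera call takes 0.05 s, during which the arm holds its last target. There are 200 camera calls.

## Working session

There is one attempt and no reset: what is moved stays moved. The work goes in short steps, Python scripts to look and compute and a tool call to move; the robot and the scene stay as the last step left them, time stands still between calls to the robot, and variables do not carry over. Pictures are saved under pics/ and viewed, at most 12 in all, crops included, and the job is handed in when it is done.

Besides the shell and the picture viewer there is one more tool, called as a command line: name --argument value ..., lists and objects as JSON in quotes. apply_moves: Moves the arm, as the interface text tells. Its arguments: {"type":"object","properties":{"increments":{"type":"array"}},"required":["increments"]}

```bash
mkdir -p pics
cat > h.py <<'E'
from cell import *
import cv2, numpy as np
def snap(n,f=None):
    c=camera(n)
    if f: cv2.imwrite('pics/'+f,c['frame'][:,:,::-1])
    return c
def KD(c): return np.array([[c['fx'],0,c['cx']],[0,c['fy'],c['cy']],[0,0,1.]]),np.array(c['distortion'],float)
def ray(c,uv):
    K,D=KD(c);p=cv2.undistortPoints(np.array([[uv]],float),K,D)[0,0]
    R=cv2.Rodrigues(np.array(c['rvec'],float))[0];o=-R.T@np.array(c['tvec'],float).ravel()
    d=R.T@np.array([p[0],p[1],1]);return o,d/np.linalg.norm(d)
def plane(c,uv,z):
    o,d=ray(c,uv);return o+d*(z-o[2])/d[2]
def tri(c1,u1,c2,u2):
    o1,d1=ray(c1,u1);o2,d2=ray(c2,u2)
    s=np.linalg.lstsq(np.c_[d1,-d2],o2-o1,rcond=None)[0]
    a,b=o1+s[0]*d1,o2+s[1]*d2;return (a+b)/2,np.linalg.norm(a-b)
def proj(c,P):
    K,D=KD(c);return cv2.projectPoints(np.array(P,float).reshape(-1,3),np.array(c['rvec'],float),np.array(c['tvec'],float),K,D)[0].reshape(-1,2)
E
python3 - <<'E'
from h import *
for n in('side','top'):
    c=snap(n,n+'0.png');o,d=ray(c,(320,200));print(n,o.round(),d.round(2))
print(observe())
E
```

```text
side [458. 571. 749.] [ 0.13 -0.59 -0.79]
top [ 420.   59. 1042.] [ 0.17 -0.01 -0.98]
{'time_s': 0.1, 'qpos': array([-1.38110565e+00,  8.78908039e-02,  1.37209026e+00, -1.36412728e-05,
        1.68358604e+00, -1.03116846e-01]), 'qd': array([ 0.00063743, -0.0013399 , -0.00421975,  0.00081212, -0.00015182,
       -0.00014211]), 'joint_efforts': array([ 2.04790151e-03, -3.41252661e+01, -3.03300655e+01,  7.19840568e-02,
        3.04665836e-02, -1.02184199e-04]), 'ee_pos': array([ 158.71933248, -526.50051755,  403.62204213]), 'eef_rot': array([-3.13962729e+00, -1.89753431e-04,  2.92805816e-01]), 'force': array([0.06584714, 0.73560934, 0.46258115]), 'torque': array([0.02247248, 0.00947785, 0.01125542]), 'gripper_force': 0.0, 'grip_width': 94.15574850093422}
```

View pics/side0.png

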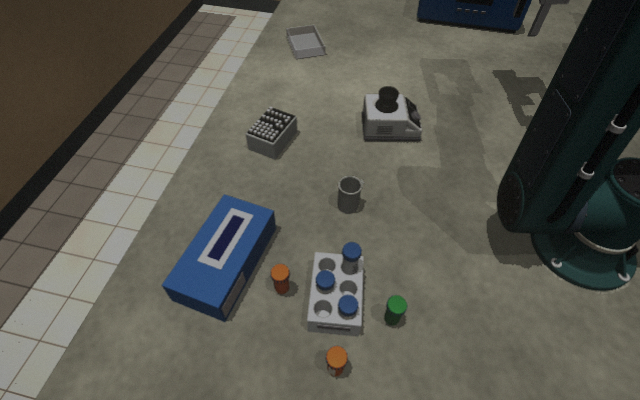

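View pics/top0.png

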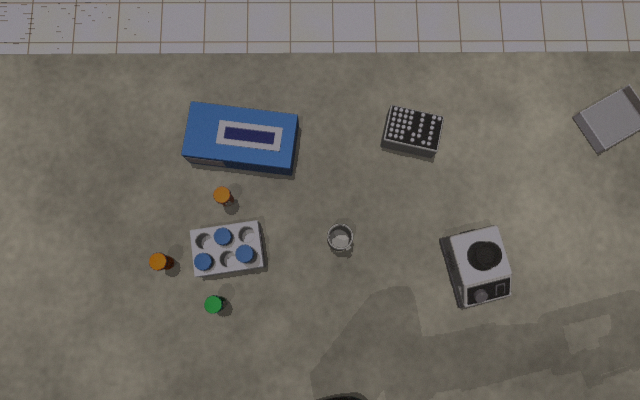

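The side view shows the rack with a tall tube, cap at about (351,252). The beaker is at (349,190) and the mixer cup at (388,95). In the top view the caps are at (222,237), (203,262) and (245,254), the beaker mouth at (340,237) and the cup at (485,256).

Run:
```python
from h import *
def blobs(m,lo=40,hi=2000):
    n,l,s,ce=cv2.connectedComponentsWithStats(m.astype(np.uint8));return [(ce[i].round(1),s[i].tolist()) for i in range(1,n) if lo<s[i,4]<hi]
C={}
for n in('side','top'):
    c=C[n]=snap(n);f=c['frame'];h=cv2.cvtColor(f,cv2.COLOR_RGB2HSV)
    print(n,'blue')
    for b in blobs((h[...,0]>100)&(h[...,0]<122)&(h[...,1]>110)&(h[...,2]>50),60,700):print(b)
    y0,x0=((75,360) if n=='side' else(220,440))
    print('dark')
    for b in blobs(h[y0:y0+95,x0:x0+80,2]<40,60,3000):print(b[0]+[x0,y0],b[1])
# magnified crops
s=C['side']['frame'];t=C['top']['frame']
def cr(f,x,y,w,hh,k):return cv2.resize(f[y:y+hh,x:x+w],None,fx=k,fy=k,interpolation=cv2.INTER_CUBIC)
im=np.vstack([np.hstack([cr(s,320,170,60,50,6),cr(t,310,210,60,50,6)]),np.hstack([cr(s,360,80,60,45,6),cr(t,455,230,60,45,6)])])
cv2.imwrite('pics/crop1.png',im[:,:,::-1])
cv2.imwrite('pics/crop2.png',np.hstack([cr(s,305,235,65,100,6),cr(t,185,215,85,65,4.5)[:292,:400].repeat(1,0) if 0 else cv2.copyMakeBorder(cr(t,185,215,85,65,4),0,340,0,0,0)])[:,:,::-1])
```

```text
side blue
(array([225.3, 237.7]), [208, 216, 35, 44, 504])
(array([351.5, 250.3]), [343, 243, 18, 16, 227])
(array([324.9, 279. ]), [316, 271, 18, 17, 240])
(array([347.9, 304.3]), [339, 296, 19, 18, 268])
dark
[387.2  99.9] [16, 12, 22, 26, 430]
[411.9 112. ] [46, 24, 14, 28, 106]
[396.9 139.6] [15, 64, 45, 2, 64]
top blue
(array([249.1, 135.2]), [225, 128, 49, 16, 496])
(array([222.3, 236.1]), [214, 228, 17, 17, 215])
(array([244.4, 253.5]), [236, 245, 18, 18, 235])
(array([202.8, 261.4]), [195, 253, 17, 17, 224])
dark
[483.8 255.9] [28, 22, 34, 28, 508]
[489.4 290.3] [28, 59, 42, 25, 418]
```

View pics/crop1.png

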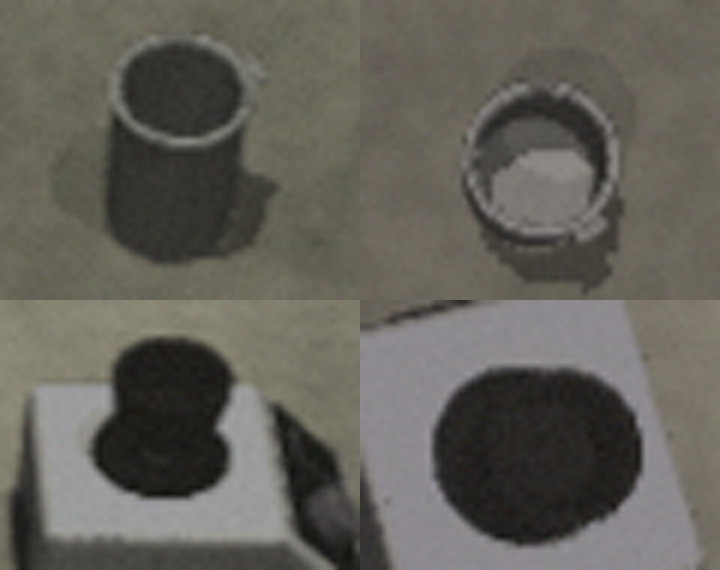

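View pics/crop2.png

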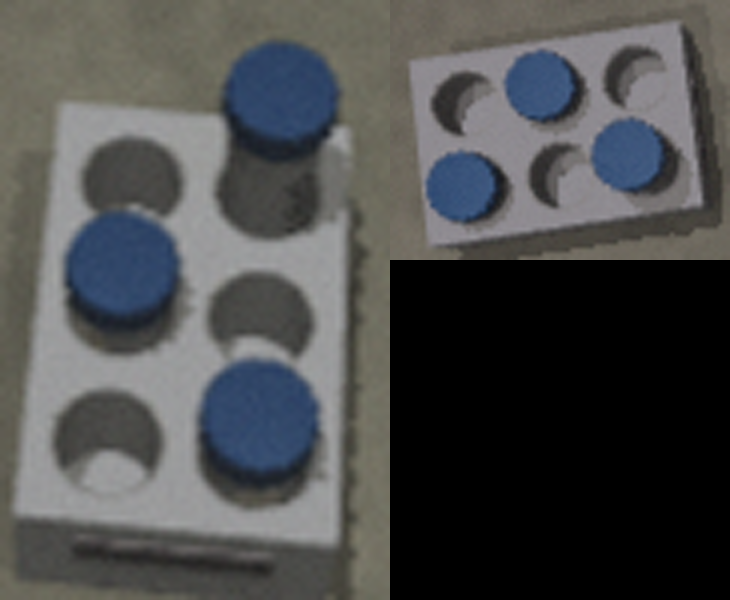

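The tall tube is the cap at side (351.5,249.5) and top (244.2,253.4). The beaker rim is at side (349.6,185) and top (339.6,236.6). The cup needs more contrast to separate its rim from the flange.

Run:
```python
from h import *
def cr(f,x,y,w,hh,k):return cv2.resize(f[y:y+hh,x:x+w],None,fx=k,fy=k,interpolation=cv2.INTER_CUBIC)
S=snap('side');T=snap('top')
def avg(n):return np.mean([camera(n)['frame'].astype(float) for _ in range(6)],0)
s,t=avg('side'),avg('top')
im=np.hstack([cr(s,368,80,40,45,10),cr(t,460,235,40,45,10)])
cv2.imwrite('pics/cup.png',np.clip((im-15)*5,0,255)[:,:,::-1])
cap,e=tri(S,(351.4,249.6),T,(244.2,253.4));print('cap',cap.round(1),e)
bk,e=tri(S,(349.6,184.9),T,(339.6,236.6));print('beaker',bk.round(1),e)
for z in(119,):print(plane(S,(351.4,249.6),120),plane(T,(244.2,253.4),120))
print('bk',plane(S,(349.6,184.9),76),plane(T,(339.6,236.6),76))
print('shorts',plane(T,(222.3,236.1),85),plane(T,(202.8,261.4),85))
cup=plane(S,(388.4,93.3),121);print('cup side',cup, proj(T,[cup]))
# mixer top z81 white corners mask, top view
```

```text
cap [479.7 197.5 119.9] 1.6580376351454333
beaker [513.8  11.9  76.3] 0.9991954798231187
[478.81913922 197.64950387 120.        ] [480.47393833 197.47231816 120.        ]
bk [513.34581412  11.71277016  76.        ] [514.35305815  11.86285304  76.        ]
shorts [517.87123434 246.75839873  85.        ] [468.27403641 284.04955399  85.        ]
cup side [ 468.97723965 -269.26860772  121.        ] [[486.51711944 255.63517457]][ WARN:0@16.990] global loadsave.cpp:1063 imwrite_ Unsupported depth image for selected encoder is fallbacked to CV_8U.
```

View pics/cup.png

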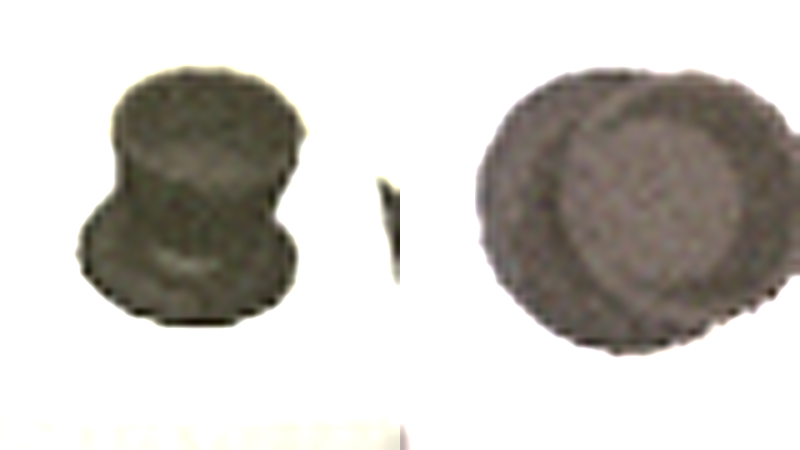

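Rim centre in the top view is about (488.5,254.8), and the lighter floor disc is about (485.1,255.3). In the side view the rim centre is about (388.4,92.0).

Run:
```python
from h import *
S=snap('side');T=snap('top')
print(tri(S,(388.4,92.0),T,(488.5,254.8)))
print(plane(S,(388.4,92.0),121),plane(T,(488.5,254.8),121),plane(T,(485.1,255.3),101))
# predicted outlines
a=np.linspace(0,2*np.pi,73)
P=lambda x,y,z,r:np.c_[x+r*np.cos(a),y+r*np.sin(a),0*a+z]
for x,y in((469,-272),(467,-272),):
  for c in(S,T):
    for z,r in((121,26),(101,17.5)):
      q=proj(c,P(x,y,z,r));print(x,y,z,q.min(0).round(1),q.max(0).round(1))
# rack orientation from short/tall caps
s=observe();print(s['ee_pos'],s['eef_rot'],s['qpos'])
```

```text
(array([ 470.02155377, -272.73603638,  122.35586474]), np.float64(0.8518925206034921))
[ 469.62195597 -274.50681308  121.        ] [ 470.52273778 -273.25198363  121.        ] [ 470.74985222 -273.63647278  101.        ]
469 -272 121 [378.2  86.3] [398.9  99.2]
469 -272 101 [380.5  94.7] [394.2 103.4]
469 -272 121 [474.5 242.1] [501.3 269.2]
469 -272 101 [475.5 247.3] [493.2 265.1]
467 -272 121 [379.   86.4] [399.7  99.3]
467 -272 101 [381.3  94.8] [395.  103.5]
467 -272 121 [474.6 243.2] [501.4 270.2]
467 -272 101 [475.6 248.3] [493.2 266.2]
[ 158.7522927  -526.58930752  404.73077071] [ 3.14145873e+00 -5.41292479e-06  2.92843470e-01] [-1.38108614e+00  8.71780611e-02  1.37067462e+00  1.92939251e-05
  1.68360732e+00 -1.03131112e-01]
```

apply_moves --increments '[0,0.35,-0.75,0,0.33,0,0.35,-0.75,0,0.33,0,0.35,-0.75,0,0.33,0,0.35,-0.75,0,0.33,0,0.35,-0.75,0,0.33,0,0.35,-0.75,0,0.34,0,0.35,-0.75,0,0.34,0,0.35,-0.75,0,0.34,0,0.35,-0.75,0,0.34,0,0.35,-0.75,0,0.34]'

```text
time_s: 1.83
ee_pos: [248.0, -207.4, 404.9]
eef_rot: [3.141, -0.001, -0.002]
force: [1.7, -0.1, 0.1]
grip_width: 94.1
gripper_force: 0.0
```

Run:
```python
import cell
print({k:v for k,v in vars(cell).items() if not k.startswith('_') and isinstance(v,(int,float,dict,list,tuple))})
```

```text
{'finger_overhang': 199.2}
```

apply_moves --increments '[0,0.41,-0.72,0,0,0,0.41,-0.72,0,0,0,0.41,-0.72,0,0,0,0.41,-0.72,0,0,0,0.41,-0.72,0,0,0,0.41,-0.72,0,0,0,0.41,-0.72,0,0,0,0.41,-0.72,0,0,0,0.41,-0.72,0,0,0,0.41,-0.72,0,0]'

```text
time_s: 2.67
ee_pos: [412.3, 80.9, 404.9]
eef_rot: [3.141, -0.001, 0.001]
force: [0.4, -0.1, -1.2]
grip_width: 94.1
gripper_force: 0.0
```

apply_moves --increments '[0,0.41,-0.72,0,0,0,0.41,-0.72,0,0,0,0.41,-0.72,0,0,0,0.3,-0.5,0.1,0,0,0.1,-0.2,0.3,0,0,0,0,0.3,0,0,0,0,0.2,0,0,0,0,0.1,0,0,0,0,0,0]'

```text
time_s: 3.42
ee_pos: [476.3, 192.2, 362.9]
eef_rot: [3.14, 0.003, -0.001]
force: [-0.0, -0.0, -0.5]
grip_width: 94.3
gripper_force: 0.0
```

apply_moves --increments '[0,0.08,-0.13,0,0,0,0,0,0.4,0,0,0,0,0.4,0,0,0,0,0.4,0,0,0,0,0.3,0,0,0,0,0.15,0,0,0,0,0.1,0,0,0,0,0,0,0,0,0,0,0]'

```text
time_s: 4.17
ee_pos: [480.6, 198.7, 295.4]
eef_rot: [-3.141, -0.001, 0.0]
force: [-0.2, 0.2, 0.1]
grip_width: 94.1
gripper_force: 0.0
```

Run:
```python
from h import *
S=snap('side');T=snap('top');s=observe();print(s['ee_pos'])
def cr(f,x,y,w,hh,k):return cv2.resize(f[y:y+hh,x:x+w],None,fx=k,fy=k,interpolation=cv2.INTER_CUBIC)
cv2.imwrite('pics/g1.png',np.hstack([cr(S['frame'],290,190,130,150,3),cr(T['frame'],180,190,130,150,3)])[:,:,::-1])
```

```text
[480.65712319 198.74536153 295.77439047]
```

View pics/g1.png

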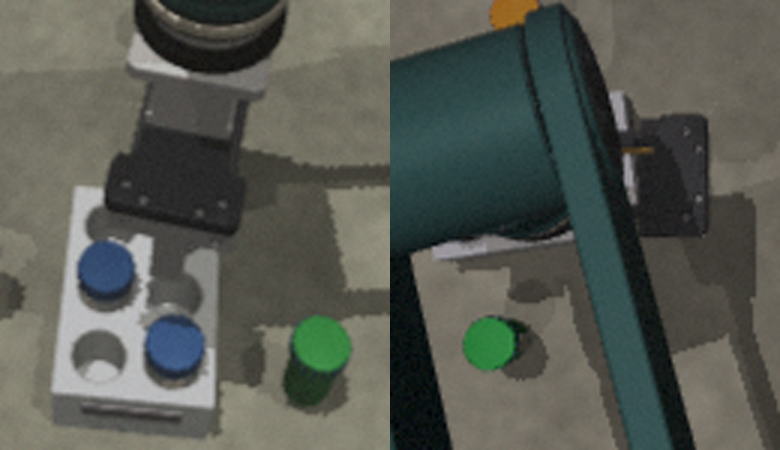

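The gripper body hides the tube from both cameras, but the numbers put the pads within 1 mm of the cap centre. I'll close now.

apply_moves --increments '[0,-0.02,0.03,0.05,0,1,0,0,0,0,1,0,0,0,0,1,0,0,0,0,1,0,0,0,0,1,0,0,0,0,1,0,0,0,0,1,0,0,0,0,1,0,0,0,0,1,0,0,0,0]'

```text
time_s: 5.1
ee_pos: [479.5, 197.5, 292.6]
eef_rot: [3.142, 0.0, 0.0]
force: [-0.1, 0.5, -0.2]
grip_width: 37.6
gripper_force: 0.0
```

apply_moves --increments '[1,0,0,0,0,1,0,0,0,0,1,0,0,0,0,1,0,0,0,0,1,0,0,0,0]'

```text
time_s: 5.52
ee_pos: [479.5, 197.4, 292.6]
eef_rot: [3.142, 0.0, 0.0]
force: [-0.3, -0.5, -0.8]
grip_width: 32.5
gripper_force: 30.0
```

apply_moves --increments '[1,0,0,-0.1,0,1,0,0,-0.2,0,1,0,0,-0.3,0,1,0,0,-0.4,0,1,0,0,-0.5,0,1,0,0,-0.5,0,1,0,0,-0.5,0,1,0,0,-0.5,0,1,0,0,-0.5,0,1,0,0,-0.4,0]'

```text
time_s: 6.35
ee_pos: [479.2, 197.4, 452.1]
eef_rot: [-3.141, -0.004, 0.0]
force: [1.5, 0.7, -0.2]
grip_width: 33.0
gripper_force: 30.0
```

Run:
```python
from h import *
S=snap('side');T=snap('top');s=observe();print(s['ee_pos'],s['grip_width'],s['force'])
cv2.imwrite('pics/g2.png',cv2.resize(S['frame'][90:340,250:450],None,fx=3,fy=2.4*1.0)[:,:,::-1])
```

```text
[479.48795811 197.48426292 453.77753551] 33.07959507227805 [ 0.22230829  0.37249047 -0.85299735]
```

View pics/g2.png

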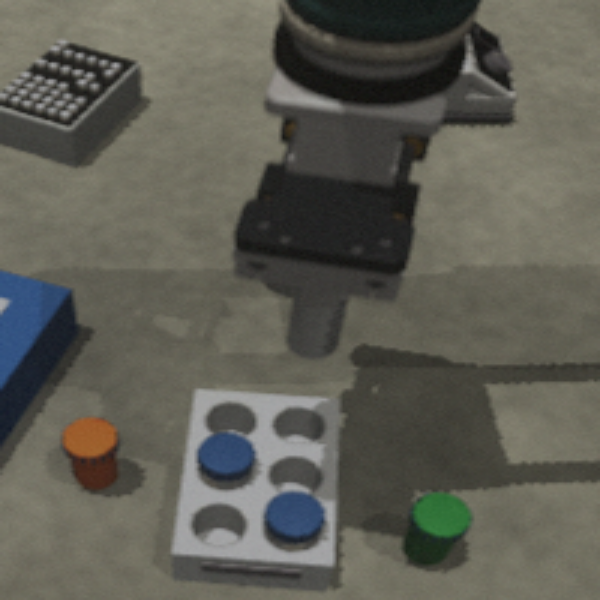

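The tube is held and out of the rack, and its lower end shows at about side (354,235). I'll compare the silhouette with that of an upright tube.

Run:
```python
from h import *
S=snap('side');s=observe();e=s['ee_pos'];f=e[2]-180-107.5;print(e,f)
a=np.linspace(0,2*np.pi,73)
for z,r in((f,4),(f+15,14.5),(f+40,14.5)):
    q=proj(S,np.c_[e[0]+r*np.cos(a),e[1]+r*np.sin(a),0*a+z]);print(z.round(),q.min(0).round(1),q.max(0).round(1),q.mean(0).round(1))
g=cv2.cvtColor(S['frame'],cv2.COLOR_RGB2GRAY)
for y in range(208,244,3):print(y,g[y,338:376].tolist())
```

```text
[479.43571556 197.47421955 451.31215117] 163.81215117127624
164.0 [350.6 234.6] [355.2 238.5] [352.9 236.5]
179.0 [345.1 224.7] [362.1 239.1] [353.5 231.8]
204.0 [346.  216.3] [363.6 230.9] [354.7 223.6]
208 [65, 50, 48, 48, 48, 48, 51, 48, 51, 56, 53, 55, 55, 60, 60, 60, 61, 56, 60, 54, 59, 58, 58, 61, 59, 58, 59, 57, 56, 60, 57, 60, 59, 61, 58, 59, 50, 51]
211 [96, 93, 82, 66, 53, 51, 52, 49, 56, 59, 49, 55, 62, 56, 58, 59, 59, 59, 59, 60, 61, 64, 64, 63, 65, 66, 65, 71, 76, 76, 68, 67, 64, 64, 63, 68, 68, 58]
214 [106, 112, 111, 109, 101, 93, 91, 89, 73, 55, 52, 58, 59, 59, 60, 58, 60, 61, 62, 61, 60, 63, 62, 61, 62, 53, 54, 77, 92, 88, 89, 85, 81, 85, 88, 84, 83, 88]
217 [109, 105, 110, 108, 103, 97, 95, 92, 72, 58, 56, 60, 61, 60, 65, 65, 63, 68, 68, 67, 68, 64, 68, 61, 54, 56, 78, 95, 97, 97, 98, 95, 94, 91, 94, 92, 91, 87]
220 [108, 103, 109, 106, 108, 97, 91, 82, 64, 55, 61, 58, 57, 65, 62, 59, 66, 69, 65, 68, 69, 73, 69, 59, 48, 50, 84, 95, 102, 97, 97, 96, 93, 92, 92, 92, 97, 95]
223 [106, 109, 111, 115, 110, 103, 88, 75, 61, 63, 58, 63, 59, 62, 65, 65, 72, 69, 68, 70, 66, 
[... 337 characters left out ...]
78, 91, 89, 90, 90, 91, 90, 89, 90, 93, 97, 94, 94, 98]
232 [109, 109, 109, 105, 104, 104, 94, 71, 65, 66, 65, 68, 65, 64, 67, 67, 68, 66, 69, 66, 52, 49, 48, 64, 86, 97, 98, 97, 98, 93, 93, 95, 93, 95, 94, 97, 101, 101]
235 [114, 115, 112, 112, 110, 106, 109, 100, 82, 69, 66, 68, 63, 67, 67, 68, 68, 67, 69, 61, 45, 58, 80, 87, 94, 95, 94, 100, 97, 86, 56, 51, 53, 53, 55, 51, 55, 52]
238 [98, 98, 97, 98, 94, 85, 90, 89, 89, 91, 93, 94, 87, 86, 84, 83, 80, 88, 87, 91, 99, 99, 97, 99, 96, 95, 97, 94, 80, 51, 52, 52, 54, 57, 56, 55, 58, 56]
241 [97, 98, 96, 94, 95, 94, 91, 93, 91, 95, 95, 95, 95, 99, 93, 94, 92, 96, 95, 95, 97, 96, 95, 96, 96, 95, 91, 92, 90, 79, 52, 54, 55, 54, 51, 47, 51, 49]
```

apply_moves --increments '[1,0,0.2,0,0,1,0,0.4,0,0,1,0,0.6,0,0,1,0,0.75,0,0,1,0,0.75,0,0,1,0,0.75,0,0,1,0,0.75,0,0,1,0,0.75,0,0,1,0,0.75,0,0,1,0,0.75,0,0]'

```text
time_s: 7.33
ee_pos: [478.9, -62.4, 446.9]
eef_rot: [-3.141, 0.003, 0.0]
force: [1.0, 0.0, 0.1]
grip_width: 32.8
gripper_force: 30.0
```

apply_moves --increments '[1,0,0.75,0,0,1,-0.03,0.75,0,0,1,-0.04,0.75,0,0,1,-0.04,0.75,0,0,1,-0.04,0.75,0,0,1,-0.04,0.65,0,0,1,-0.03,0.5,0,0,1,-0.02,0.3,0,0,1,0,0.11,0,0,1,0,0,0,0]'

```text
time_s: 8.17
ee_pos: [469.9, -273.6, 447.5]
eef_rot: [-3.14, 0.002, -0.001]
force: [-0.3, 1.1, -0.6]
grip_width: 32.6
gripper_force: 30.0
```

Run:
```python
from h import *
S=snap('side');T=snap('top');s=observe();e=s['ee_pos'];print(e,s['eef_rot'],s['grip_width'],s['force'])
c=np.hstack([S['frame'][20:160,330:450],T['frame'][190:330,420:540]])
cv2.imwrite('pics/m1.png',cv2.resize(c,None,fx=3,fy=3)[:,:,::-1])
a=np.linspace(0,2*np.pi,73);f=e[2]-287.5
for z,r in((f,4),(f+15,14.5),(f+40,14.5)):
    q=proj(S,np.c_[e[0]+r*np.cos(a),e[1]+r*np.sin(a),0*a+z]);print(z.round(),q.min(0).round(1),q.max(0).round(1),q.mean(0).round(1))
```

```text
[ 470.1781968  -272.22215606  448.32322363] [-3.14058761e+00  5.09474187e-04  1.23803658e-03] 32.94118405184463 [-0.48732226 -0.44500539  0.00082469]
161.0 [388.8  78.2] [392.1  80.2] [390.4  79.2]
176.0 [385.4  70.4] [397.4  77.6] [391.3  73.9]
201.0 [386.8  61.4] [399.1  68.5] [392.9  64.9]
```

View pics/m1.png

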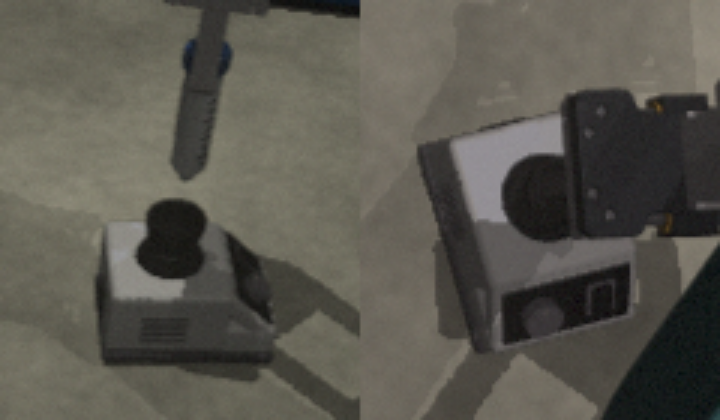

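apply_moves --increments '[1,0,0,0.2,0,1,0,0,0.3,0,1,0,0,0.3,0,1,0,0,0.2,0,1,0,0,0.15,0,1,0,0,0.1,0,1,0,0,0.05,0,1,0,0,0,0,1,0,0,0,0]'

```text
time_s: 9.02
ee_pos: [470.2, -273.0, 397.1]
eef_rot: [3.141, -0.001, 0.0]
force: [0.3, 0.4, -0.6]
grip_width: 32.9
gripper_force: 30.0
```

apply_moves --increments '[1,0,0,0.05,0,1,0,0,0.05,0,1,0,0,0.05,0,1,0,0,0.05,0,1,0,0,0.05,0,1,0,0,0,0,1,0,0,0,0]'

```text
time_s: 9.6
ee_pos: [470.2, -272.9, 387.6]
eef_rot: [3.141, -0.001, 0.001]
force: [-0.5, -0.3, 3.2]
grip_width: 33.0
gripper_force: 30.0
```

apply_moves --increments '[1,0,0,0.05,0,1,0,0,0.05,0,1,0,0,0.05,0,1,0,0,0.05,0,1,0,0,0,0,1,0,0,0,0]'

```text
time_s: 10.1
ee_pos: [470.3, -272.8, 380.7]
eef_rot: [3.14, -0.003, 0.001]
force: [-0.2, 1.4, 7.8]
grip_width: 33.0
gripper_force: 30.0
```

apply_moves --increments '[1,0,0,0.04,0,1,0,0,0.04,0,1,0,0,0,0,1,0,0,0,0]'

```text
time_s: 10.43
ee_pos: [470.5, -272.6, 380.3]
eef_rot: [3.138, -0.007, 0.001]
force: [-1.1, 2.3, 15.3]
grip_width: 33.0
gripper_force: 30.0
```

apply_moves --increments '[1,0,0,0.02,0,1,0,0,0,0,1,0,0,0,0,1,0,0,0,0,1,0,0,0,0,1,0,0,0,0,1,0,0,0,0,1,0,0,0,0,1,0,0,0,0,1,0,0,0,0]'

```text
time_s: 11.27
ee_pos: [470.6, -272.8, 380.1]
eef_rot: [3.137, -0.008, 0.001]
force: [-0.5, 2.4, 17.5]
grip_width: 32.7
gripper_force: 30.0
```

Run:
```python
from h import *
S=snap('side');s=observe();e=s['ee_pos'];print(e,s['force'])
cv2.imwrite('pics/m2.png',cv2.resize(S['frame'][30:150,330:450],None,fx=5,fy=5)[:,:,::-1])
```

```text
[ 470.57095227 -272.7683891   380.15427882] [ 0.20430352  2.42872806 17.06752165]
```

View pics/m2.png

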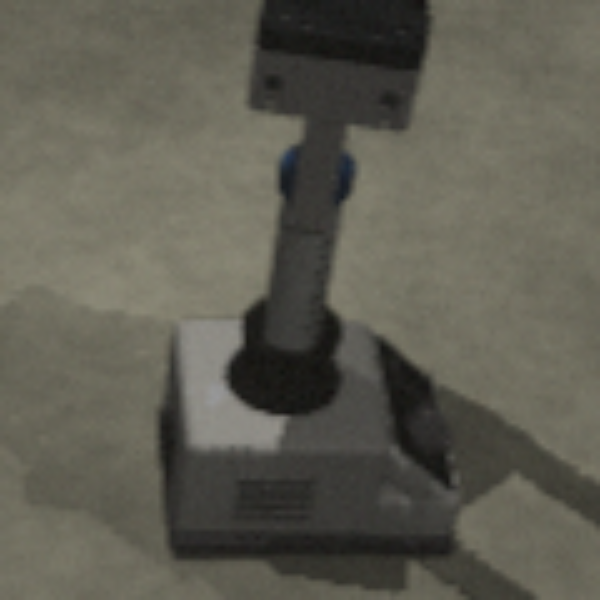

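The tube stands upright in the lowered cup: crop (295,345), rim now close above the flange. I'll keep holding.

apply_moves --increments '[1,0,0,0,0,1,0,0,0,0,1,0,0,0,0,1,0,0,0,0,1,0,0,0,0,1,0,0,0,0,1,0,0,0,0,1,0,0,0,0,1,0,0,0,0,1,0,0,0,0]'

```text
time_s: 12.15
ee_pos: [470.6, -272.8, 380.2]
eef_rot: [3.137, -0.008, 0.001]
force: [-1.1, 2.7, 17.2]
grip_width: 32.7
gripper_force: 30.0
```

apply_moves --increments '[1,0,0,0,0,1,0,0,0,0,1,0,0,0,0,1,0,0,0,0,1,0,0,0,0,1,0,0,0,0,1,0,0,0,0,1,0,0,0,0,1,0,0,0,0,1,0,0,0,0]'

```text
time_s: 12.98
ee_pos: [470.6, -272.8, 380.2]
eef_rot: [3.137, -0.008, 0.001]
force: [-0.3, 1.9, 16.9]
grip_width: 32.8
gripper_force: 30.0
```

apply_moves --increments '[1,0,0,0,0,1,0,0,0,0,1,0,0,0,0,1,0,0,0,0,1,0,0,0,0,1,0,0,0,0,1,0,0,0,0,1,0,0,0,0,1,0,0,0,0,1,0,0,0,0]'

```text
time_s: 13.82
ee_pos: [470.6, -272.8, 380.2]
eef_rot: [3.137, -0.008, 0.001]
force: [-1.1, 2.2, 17.6]
grip_width: 32.7
gripper_force: 30.0
```

apply_moves --increments '[1,0,0,-0.1,0,1,0,0,-0.2,0,1,0,0,-0.3,0,1,0,0,-0.4,0,1,0,0,-0.4,0,1,0,0,-0.3,0,1,0,0,-0.2,0,1,0,0,0,0,1,0,0,0,0]'

```text
time_s: 14.57
ee_pos: [470.2, -273.0, 450.4]
eef_rot: [-3.142, 0.0, 0.0]
force: [-0.0, 0.1, -0.4]
grip_width: 32.8
gripper_force: 30.0
```

apply_moves --increments '[1,0.05,-0.3,0,0,1,0.1,-0.6,0,0,1,0.12,-0.75,0,0,1,0.12,-0.8,0,0,1,0.12,-0.8,0,0,1,0.12,-0.8,0,0,1,0.12,-0.8,0,0,1,0.12,-0.8,0,0,1,0.1,-0.7,0,0,1,0.08,-0.5,0,0]'

```text
time_s: 15.4
ee_pos: [511.6, 4.3, 449.4]
eef_rot: [-3.14, 0.002, 0.003]
force: [0.6, 0.3, -0.7]
grip_width: 32.8
gripper_force: 30.0
```

apply_moves --increments '[1,0.04,-0.27,0,0,1,0,0,0.2,0,1,0,0,0.2,0,1,0,0,0.2,0,1,0,0,0.2,0,1,0,0,0.2,0,1,0,0,0,0,1,0,0,0,0,1,0,0,0,0]'

```text
time_s: 16.15
ee_pos: [513.6, 11.4, 410.9]
eef_rot: [3.141, -0.0, -0.0]
force: [-0.5, 0.8, -0.6]
grip_width: 32.9
gripper_force: 30.0
```

Run:
```python
from h import *
S=snap('side');T=snap('top');s=observe();e=s['ee_pos'];print(e,s['grip_width'],s['force'])
c=np.hstack([S['frame'][90:230,290:410],T['frame'][170:310,280:400]])
cv2.imwrite('pics/b1.png',cv2.resize(c,None,fx=3.3,fy=3.3,interpolation=cv2.INTER_CUBIC)[:,:,::-1])
a=np.linspace(0,2*np.pi,73);f=e[2]-287.5
for z,r in((f,4),(f+15,14.5),(f+40,14.5)):
    q=proj(S,np.c_[e[0]+r*np.cos(a),e[1]+r*np.sin(a),0*a+z]);print(z.round(),q.min(0).round(1),q.max(0).round(1),q.mean(0).round(1))
g=cv2.cvtColor(S['frame'],cv2.COLOR_RGB2GRAY)
```

```text
[513.69885262  11.67117284 411.34532443] 32.837780182789906 [-0.77681239  0.23857708 -0.76077607]
124.0 [349.1 168.9] [352.9 171.8] [351.  170.4]
139.0 [344.6 160.4] [358.5 170.8] [351.5 165.5]
164.0 [345.3 152. ] [359.6 162.5] [352.4 157.2]
```

View pics/b1.png

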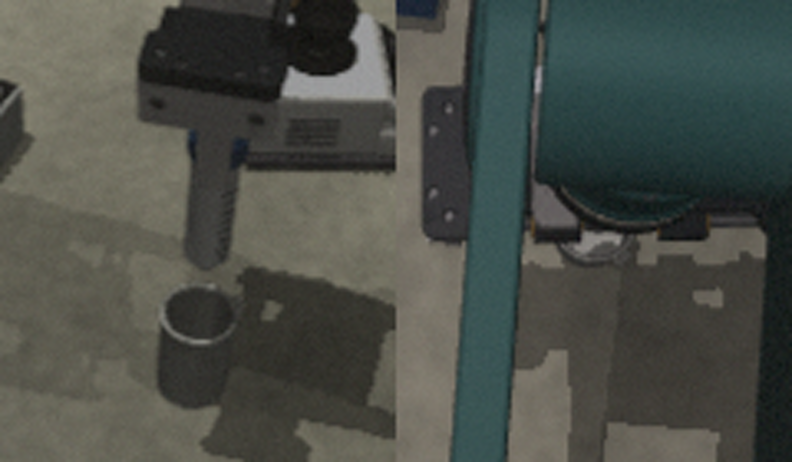

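Tube foot at side (352,170.5), directly above the beaker mouth at (350,185), as predicted. I'll lower it.

apply_moves --increments '[1,0.03,0,0.2,0,1,0,0,0.3,0,1,0,0,0.4,0,1,0,0,0.4,0,1,0,0,0.4,0,1,0,0,0.4,0,1,0,0,0.3,0,1,0,0,0.2,0,1,0,0,0.1,0,1,0,0,0,0]'

```text
time_s: 17.08
ee_pos: [514.6, 11.9, 301.5]
eef_rot: [-3.141, 0.002, 0.0]
force: [-0.3, -0.1, -0.8]
grip_width: 33.0
gripper_force: 30.0
```

apply_moves --increments '[1,0,0,0,0]'

```text
time_s: 17.17
ee_pos: [515.0, 11.9, 303.1]
eef_rot: [3.141, -0.001, 0.001]
force: [0.8, -0.6, 0.0]
grip_width: 32.8
gripper_force: 30.0
```

apply_moves --increments '[1,0,0,0.05,0,1,0,0,0.05,0,1,0,0,0.05,0,1,0,0,0.05,0,1,0,0,0.03,0,1,0,0,0,0,1,0,0,0,0]'

```text
time_s: 17.75
ee_pos: [514.8, 11.9, 293.3]
eef_rot: [3.142, 0.0, 0.0]
force: [0.1, -0.4, -0.7]
grip_width: 32.6
gripper_force: 30.0
```

apply_moves --increments '[1,0,0,0.025,0,1,0,0,0.025,0,1,0,0,0,0]'

```text
time_s: 18.0
ee_pos: [514.7, 11.9, 291.3]
eef_rot: [3.142, 0.0, 0.0]
force: [-0.3, 0.7, -0.5]
grip_width: 32.9
gripper_force: 30.0
```

apply_moves --increments '[1,0,0,0.02,0,1,0,0,0,0]'

```text
time_s: 18.17
ee_pos: [514.8, 11.9, 290.6]
eef_rot: [3.142, 0.0, 0.0]
force: [-0.2, -0.5, -0.9]
grip_width: 33.0
gripper_force: 30.0
```

apply_moves --increments '[1,0,0,0.02,0,1,0,0,0,0]'

```text
time_s: 18.33
ee_pos: [515.0, 11.9, 290.5]
eef_rot: [3.141, -0.001, 0.0]
force: [0.6, -0.0, 2.8]
grip_width: 32.9
gripper_force: 30.0
```

apply_moves --increments '[0.62,0,0,0,0,0.6,0,0,0,0,0.55,0,0,0,0,0.5,0,0,0,0,0.4,0,0,0,0,0.3,0,0,0,0,0.2,0,0,0,0,0.1,0,0,0,0,0,0,0,0,0,0,0,0,0,0]'

```text
time_s: 19.17
ee_pos: [514.8, 11.9, 289.9]
eef_rot: [3.142, -0.0, 0.0]
force: [-0.0, 0.0, 0.5]
grip_width: 83.5
gripper_force: 0.0
```

apply_moves --increments '[0,0,0,0,0,0,0,0,0,0,0,0,0,-0.1,0,0,0,0,-0.2,0,0,0,0,-0.4,0,0,0,0,-0.6,0,0,0,0,-0.6,0,0,0,0,-0.6,0,0,0,0,-0.6,0,0,0,0,-0.4,0]'

```text
time_s: 20.0
ee_pos: [514.7, 11.9, 433.8]
eef_rot: [3.141, -0.005, 0.001]
force: [0.3, 0.0, -0.3]
grip_width: 93.8
gripper_force: 0.0
```

apply_moves --increments '[0,0,0.5,0,0,0,0,0.7,0,0,0,0,0.7,0,0,0,0,0.7,0,0,0,0,0.7,0,0,0,0,0.7,0,0,0,0,0.5,0,0,0,0,0.3,0,0,0,0,0,0,0]'

```text
time_s: 20.75
ee_pos: [514.7, -182.1, 430.2]
eef_rot: [3.141, -0.0, -0.003]
force: [0.3, -0.7, 0.5]
grip_width: 93.9
gripper_force: 0.0
```

Run:
```python
from h import *
S=snap('side');T=snap('top')
c=np.hstack([S['frame'][100:340,280:410],T['frame'][190:430,180:370] if 0 else cv2.copyMakeBorder(T['frame'][190:320,180:370],0,110,0,0,cv2.BORDER_CONSTANT)])
cv2.imwrite('pics/f.png',cv2.resize(c,None,fx=2.45,fy=2.45,interpolation=cv2.INTER_CUBIC)[:,:,::-1])
print(observe()['ee_pos'],observe()['force'])
```

```text
[ 514.89246366 -179.82702405  430.22266206] [ 0.5080176  -0.19790928 -0.7355684 ]
```

View pics/f.png

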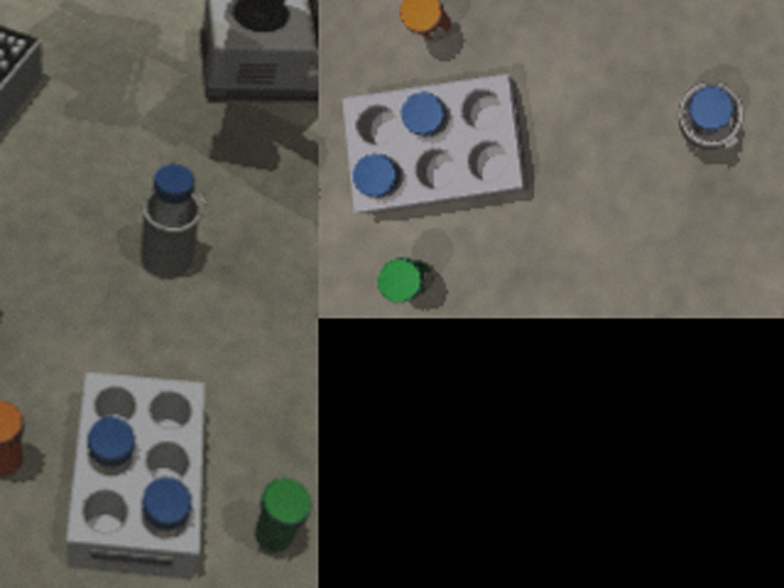

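The tube stands in the upright beaker, with its cap at crop (174,182) in the side view and (712,107) in the top view. Both short tubes are still in their wells.

```bash
python3 -c "
from cell import *
print(close_job())"
```

```text
the job is handed in; nothing more can be done
None
```

I handed the job in at about 21 s: the tall tube was pressed fully down in the mixer cup for over 3 s (about 17 N), then lowered onto the beaker floor and left standing there, with the beaker upright and both short tubes still in their wells.

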